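Pump a bench clamp onto a silver bangle and hold the grip

ROBOT

A 7-joint arm with a two-finger parallel gripper is mounted at the origin on the work surface. World frame = base frame: x ahead of the robot, y to its left, z up, the work surface at z = 0. Lengths are in m, angles in rad, forces in N, time in s.
With the tool pointing down it reaches from about 0.425 to 0.875 m from the base axis. Payload 8.4 kg.
Tool frame: the origin (TCP) lies midway between the tips of the shut fingers; the grasp point (between the pads) lies 19 mm behind it; z points along the fingers, y is the line along which they close (so a half turn about z gives the same grasp; the last joint's range is limited). The gripper opens to 85 mm and grips with 20 to 120 N. Pads are 22 mm wide; open, the fingers measure 114 mm over their backs; the gripper's body (76 mm by 85 mm) begins 54 mm behind the grasp point. The pads swing forward as they close: fully open they stand 13 mm farther back than shut.
Start: joints at [-1.334, 0.333, 0.04, 1.465, -0.013, 1.343, -0.059], TCP at [0.214, 0.614, 0.231] pointing down, gripper open.
Joint ranges: [-2.58, 2.58], [-0.38, 2.09], [-1.3, 1.39], [0.25, 2.4], [-1.5, 4.64], [0.08, 2.09], [-2.65, 2.65]. Speed limits (rad/s): [2.22, 2.22, 2.79, 2.79, 3.14, 3.14, 3.14].

INTERFACE

Orientations are given as a unit quaternion [x, y, z, w].
In Python, from bench import read_state, snapshot, hand_in gives the robot as it stands.
- The arm moves only by the shell command python3 -m creep 'ROWS' [FORCE]. ROWS is JSON, a list of rows, each a list of 3 entries, a list of its own where there are three numbers: the opening, from 0 (shut) to 1 (fully open), then the shift along the tool's x, y, z in mm, then the turn about the tool's z in degrees. In form: [[grip, [x, y, z], roll], ...]. A call has 1 to 8 rows; each row shifts and turns the commanded pose from where the row before left it, along the tool's axes as they then stand; what a row does not reach is not made up. A row lasts 1/10 s, in which the tool goes at most 50 mm and 8.59 degrees, less where a joint would pass 70% of its speed; a pose out of reach is approached as far as the arm can. A call with a gripper value outside its range is refused whole. The fingers move at their own pace and stop on an object; FORCE is the grip in N (left out, the last holds). Time passes only in rows, so rows that do not move let the fingers close. It gives the time, the measured TCP pose, the force, the opening and the grip force at its end, in the units of the state.
- read_state(): the state, without advancing time (a new reading comes with each control period).
- snapshot(name): name is "side" or "top" or "wrist"; returns a dict with "frame" (400x640x3 uint8, red, green, blue), "camera_matrix" (3x3 intrinsics, pixels), "T" (4x4, takes a point from camera to world coordinates). Camera axes: x right, y down, z forward; pixel columns grow to the right and rows downward; lengths in m; the calibration is good to about 2 mm. A picture is of the moment at which its call begins. There is no depth.
- hand_in(): hands the job in; it is judged then, once.
The state is a dict: "time": time; "qpos": joint angles; "qd": joint speeds; "joint_torque": joint torques, N m; "ee_pos": TCP position; "tool_rot": TCP orientation; "wrist_force": force on the tool from outside, world axes, zero at the start; "wrist_torque": the same for the moment, N m; "opening": finger opening in m; "gripper_force": force on a finger pad.
Only numpy, scipy, OpenCV 4.12 (cv2) and the standard library are available. Lean on these libraries where they do the work, as an engineer would, in place of code of your own. Each camera call takes 0.05 s, during which the arm holds its last target. There are 200 camera calls.

TASK

Pump the orange trigger of the bench clamp (pull it back towards the wooden rear grip, let it return, pull again) until the black sprung pad has pinned the silver bangle in the notch of the fixed wooden jaw, with the pad's spring about half compressed, and finish while still holding the trigger pulled there: if you let go, the grip goes slack. Never bottom the spring, which would crush the thin bangle, move the jaw only with the trigger, do not touch the bangle, and leave the ring, the scraper and the green cap where they are.

Things in the scene. Friction and masses are not known exactly. Their poses are not given: they have to be found in the camera images.
- clamp: Bench clamp fixed to the bench. Origin on the bench top under the trigger's pivot; +x is the way the jaw closes (rear grip to fixed jaw), z up. Wooden base x -135 to 245 mm, 75 mm wide, 12 mm high; blue housing x and y -38..38, -24..24 mm, 87 mm high; rear grip at x = -88 mm (22 thick, 30 wide, 86 mm high).
- pivot (a point): Axis of the trigger, 70 mm above the bench, x = y = 0 in the clamp's frame; the axis runs along the clamp's y.
- trigger_grip (a point): Centre of the black grip atop the orange trigger: a level cylinder, 20 mm diameter, 36 mm long, lying along the clamp's y, 85 mm from the pivot. Pinch its two ends from above (fingers closing along the clamp's y), or push the lever (14 x 12 mm, below the grip) back from its jaw side.
- trigger (a joint): Rad: 0 sprung home, leaning 0.3 rad from vertical to the jaw; 0.6 fully pulled, leaning 0.3 rad to the rear grip: the grip moves 50 mm to the clamp's -x. It takes 2 to 3 N at the grip, up to 10 N more on a tight jaw. Pulling drives the jaw on by a one-way pawl, 30 mm per rad once it has caught a 5 mm tooth (10 to 15 mm a full pull); on the way back the jaw stays.
- jaw (a joint): Forward travel of the moving jaw (blue plate, 52 mm wide), m, 0 to 0.085. Starts at 0 to 0.025; the pad pins the bangle in the notch at about 0.055; with the spring half compressed it is at about 0.065. A friction brake stops it being pushed back by up to 5 N only, so a stronger grip lasts only while the trigger is held.
- pad (a joint): How far the sprung pad is pressed back into the jaw, in m: 0 (free) to 0.020 (bottomed). Spring 1 N per mm. Half compressed is 0.010, when the red rings on the two steel stems reach the blue jaw plate.
- pad_face (a point): Centre of the front of the black rubber pad (46 mm wide, 30 mm high), which meets the bangle.
- seat (a point): Where the bangle's centre is when it lies home in the notch of the fixed wooden jaw, 23 mm above the bench.
- fixed_jaw: Fixed wooden jaw with a V notch, at the far end of the clamp, 52 mm high with an eye bolt on top. Origin as the clamp's.
- bangle_center (a point): Centre of the silver bangle, a closed ring 60 mm in outer diameter, 22 mm high, 4 mm wall, lying flat on the base (12 mm high) up to 10 mm short of the notch; the pad pushes it home. Mass about 80 g, thin: it is crushed by more than about 20 N.
- ring_center (a point): Centre of a silver finger ring, 25 mm in diameter and 12 mm high, lying on the bench; leave alone.
- scraper_center (a point): Middle of a scraper with a black handle 22 mm thick and a steel blade, 155 mm long, lying on the bench; leave alone.
- cap_center (a point): Centre of a small green plastic cap, 24 mm in diameter and 18 mm high, on the bench; leave alone.

How it is judged:
By the outcome, as a careful person would: the job done as asked, in the order asked, and still so for the second after the job is handed in, while the arm keeps its last pose, push and grip.
It also fails if it takes over 72 s, if anything falls off the work surface, if the arm or the gripper's body presses on something with over 40 N, if the wrist force passes 120 N, or if a joint passes its speed limit or range.

## Working session

There is one attempt and no reset: what is moved stays moved. The work goes in short steps, Python scripts to look and compute and a shell command to move; the robot and the scene stay as the last step left them, time stands still between calls to the robot, and variables do not carry over. Pictures are saved under pics/ and viewed, at most 10 in all, crops included, and the job is handed in when it is done.

```bash
mkdir -p pics; cat > h.py <<'E'
import numpy as np, cv2
from bench import read_state, snapshot
def snap(n,name=None):
    s=snapshot(n)
    if name: cv2.imwrite(f'pics/{name}.png',cv2.cvtColor(s['frame'],cv2.COLOR_RGB2BGR))
    return s
def ray(s,u,v):
    K=np.array(s['camera_matrix']);T=np.array(s['T'])
    d=T[:3,:3]@np.linalg.solve(K,[u,v,1.]);return T[:3,3],d
def onz(s,u,v,z):
    o,d=ray(s,u,v);return o+d*(z-o[2])/d[2]
def proj(s,p):
    T=np.array(s['T']);c=T[:3,:3].T@(np.array(p)-T[:3,3]);q=np.array(s['camera_matrix'])@c;return q[:2]/q[2]
E
python3 - <<'E'
from h import *
for n in('top','side'):
    s=snap(n,n+'0'); print(n,np.round(s['T'],3).tolist(),np.round(s['camera_matrix'],0).tolist())
r=read_state();print(r['ee_pos'],r['tool_rot'],r['opening'],r['wrist_force'])
E
```

```text
top [[0.01, -1.0, 0.027, 0.523], [-1.0, -0.009, 0.021, -0.032], [-0.021, -0.027, -0.999, 0.775], [0.0, 0.0, 0.0, 1.0]] [[385.0, 0.0, 317.0], [0.0, 385.0, 201.0], [0.0, 0.0, 1.0]]
side [[0.719, -0.463, 0.519, 0.215], [-0.695, -0.461, 0.552, -0.382], [-0.016, -0.757, -0.653, 0.549], [0.0, 0.0, 0.0, 1.0]] [[448.0, 0.0, 316.0], [0.0, 448.0, 204.0], [0.0, 0.0, 1.0]]
[0.21411363 0.61328631 0.23051108] [ 1.67147544e-01  9.85931621e-01 -7.30780607e-04 -6.18651606e-05] 0.08560332857735295 [-0.26466203 -0.29389653  0.23644864]
```

View pics/top0.png

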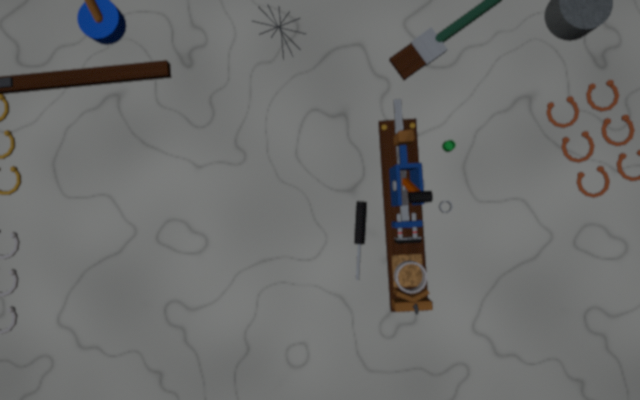

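View pics/side0.png

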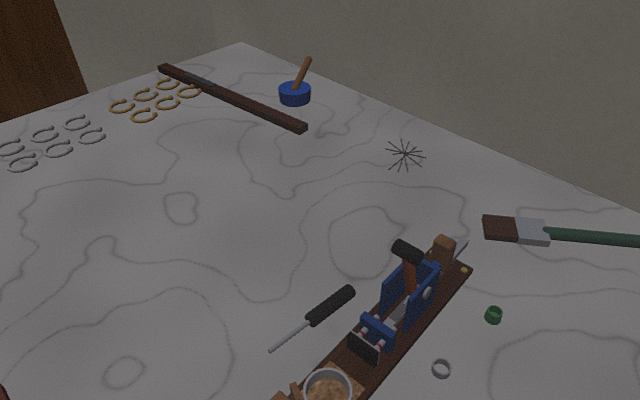

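```bash
python3 - <<'E'
from h import *
a=cv2.imread('pics/top0.png')[90:320,350:470]; b=cv2.imread('pics/side0.png')[225:400,270:480]
a=cv2.rotate(cv2.resize(a,None,fx=3.3,fy=3.3,interpolation=cv2.INTER_CUBIC),cv2.ROTATE_90_COUNTERCLOCKWISE)
cv2.imwrite('pics/topc.png',a*1); b=cv2.resize(b,None,fx=3.4,fy=3.4,interpolation=cv2.INTER_CUBIC); cv2.imwrite('pics/sidec.png',b)
s=snapshot('top');t=snapshot('side')
hsv=cv2.cvtColor(s['frame'],cv2.COLOR_RGB2HSV)
m=cv2.inRange(hsv,(2,100,20),(20,255,255));m[:, :370]=0;m[:,440:]=0;m[:110]=0;m[320:]=0
p=np.argwhere(m)[:,::-1]; print(len(p),cv2.minAreaRect(p.astype(np.float32)), cv2.boxPoints(cv2.minAreaRect(p.astype(np.float32))).tolist())
for c in cv2.boxPoints(cv2.minAreaRect(p.astype(np.float32))): print(onz(s,*c,.012).round(4))
def black(s,u0,u1,v0,v1):
    g=s['frame'].max(2)[v0:v1,u0:u1]; m=(g<40).astype(np.uint8)
    n,l,st,ce=cv2.connectedComponentsWithStats(m); k=1+np.argmax(st[1:,4]); print(st[k],ce[k]+[u0,v0]); return ce[k]+[u0,v0]
A=black(s,405,440,180,210);B=black(t,385,430,230,270)
(o1,d1),(o2,d2)=ray(s,*A),ray(t,*B)
k=np.linalg.lstsq(np.c_[d1,-d2],o2-o1,rcond=None)[0];P,Q=o1+k[0]*d1,o2+k[1]*d2
print('grip',P,Q)
E
```

```text
4067 ((405.14056396484375, 215.15390014648438), (190.3998565673828, 40.17552185058594), 86.26860046386719) [[378.8998718261719, 121.46308135986328], [418.9902038574219, 118.8484878540039], [431.3812561035156, 308.8447265625], [391.2909240722656, 311.4593200683594]]
[ 0.7031 -0.1385  0.012 ]
[ 0.7088 -0.2178  0.012 ]
[ 0.3345 -0.2431  0.012 ]
[ 0.3282 -0.1649  0.012 ]
[  3  11  24  14 234] [418.92735043 196.80769231]
[  6   9  33  27 438] [407.55936073 252.43378995]
grip [ 0.54844831 -0.18521346  0.1472344 ] [ 0.5496102  -0.18647601  0.14758833]
```

View pics/topc.png

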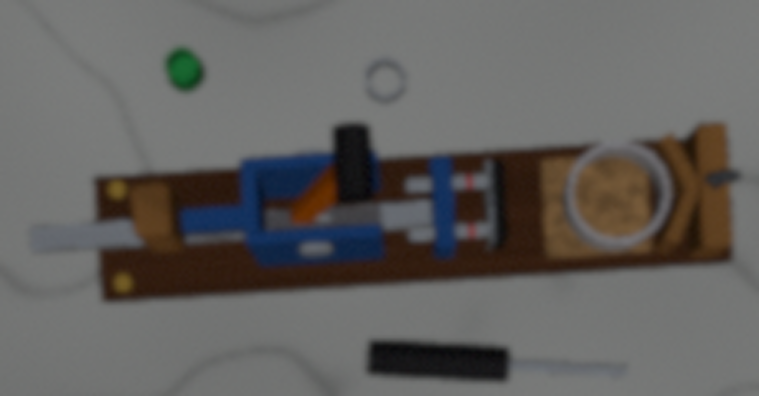

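View pics/sidec.png

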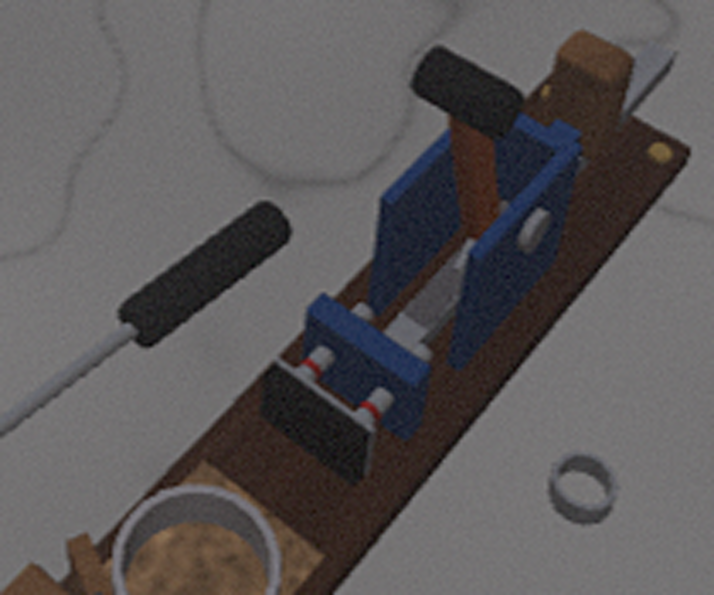

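The top view shows the clamp: grip at about (419,197), base running from (399,120) to (411,310), jaw closing towards −x of the world at about 184° yaw. The side view shows the trigger at home, the pad free with both red rings ahead of the blue plate, and the bangle just short of the notch. The triangulated grip, (0.549, −0.186, 0.147), agrees with the base-derived (0.546, −0.189, 0.151).

```bash
python3 -m creep '[[1,[0,0,0],-8],[1,[0,0,0],-8],[1,[0,0,0],-7.3],[1,[-26,-38,0],0],[1,[-26,-38,0],0],[1,[-26,-38,0],0],[1,[-26,-38,0],0],[1,[-26,-38,0],0]]' 40
python3 -m creep '[[1,[-26,-38,0],0],[1,[-26,-38,0],0],[1,[-26,-38,0],0],[1,[-26,-38,0],0],[1,[-26,-38,0],0],[1,[0,0,0],0],[1,[0,0,0],0]]'
```

```text
time: 1.0
ee_pos: [0.3582, 0.4316, 0.2313]
tool_rot: [-0.035, 0.999, 0.0, -0.0]
wrist_force: [0.9, 0.5, -0.4]
opening: 0.0852
gripper_force: 0.0
time: 1.7
ee_pos: [0.5009, 0.2519, 0.2312]
tool_rot: [-0.034, 0.999, -0.0, -0.0]
wrist_force: [-0.1, 0.5, -0.1]
opening: 0.0856
gripper_force: 0.0
```

```bash
python3 -m creep '[[1,[-2,-44,0],0],[1,[-2,-44,0],0],[1,[-2,-44,0],0],[1,[-2,-44,0],0],[1,[-2,-44,0],0],[1,[-1,-44,0],0],[1,[-1,-44,0],0],[1,[-1,-44,0],0]]'
python3 -m creep '[[1,[-1,-44,0],0],[1,[-1,-44,0],0],[1,[0,-2,0],0],[1,[0,0,0],0]]'
python3 - <<'E'
from h import *
s=snap('wrist','w1'); print(np.round(s['T'],3).tolist())
for p in [(.547,-.188,.161),(.547+.00126,-.188-.018,.151),(.547-.00126,-.188+.018,.151)]: print(proj(s,p).round(1))
E
```

```text
time: 2.5
ee_pos: [0.5384, -0.0969, 0.2314]
tool_rot: [-0.037, 0.999, 0.0, 0.0]
wrist_force: [1.3, -0.3, -0.7]
opening: 0.0857
gripper_force: 0.0
time: 2.9
ee_pos: [0.5468, -0.1866, 0.231]
tool_rot: [-0.035, 0.999, 0.0, -0.0]
wrist_force: [-0.0, 1.1, -0.0]
opening: 0.0853
gripper_force: 0.0
[[-0.069, 0.945, 0.318, 0.464], [0.998, 0.065, 0.023, -0.192], [0.001, 0.319, -0.948, 0.374], [0.0, 0.0, 0.0, 1.0]]
[321.7 216. ]
[299.3 211.5]
[344.3 211.5]
```

View pics/w1.png

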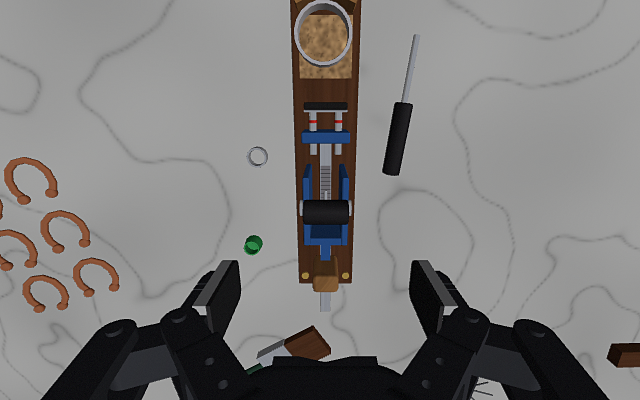

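The wrist view shows the grip at u 302–349, v ≈ 211, about 3 px to the right of my prediction, so y ≈ −0.186, which is where the tool stands. Nothing lies in the way of the fingers, so I descend and pinch.

```bash
python3 -m creep '[[1,[0,1,-0],0],[1,[0,0,26],0],[1,[0,0,26],0],[1,[0,0,26],0],[1,[0,0,26],0],[1,[0,0,0],0],[1,[0,0,0],0]]' 30
python3 -m creep '[[0.5,[0,0,0],0],[0.5,[0,0,0],0],[0.5,[0,0,0],0],[0.3,[0,0,0],0],[0.3,[0,0,0],0],[0.3,[0,0,0],0],[0.3,[0,0,0],0],[0.3,[0,0,0],0]]' 30
python3 - <<'E'
from h import *
snap('wrist','w2')
E
```

```text
time: 3.65
ee_pos: [0.5469, -0.1846, 0.1278]
tool_rot: [-0.036, 0.999, 0.0, -0.0]
wrist_force: [0.4, -0.2, 1.4]
opening: 0.0856
gripper_force: 0.0
time: 4.45
ee_pos: [0.547, -0.1859, 0.1282]
tool_rot: [-0.035, 0.999, 0.0, 0.001]
wrist_force: [-1.1, 1.3, 6.6]
opening: 0.0354
gripper_force: 31.0
```

View pics/w2.png

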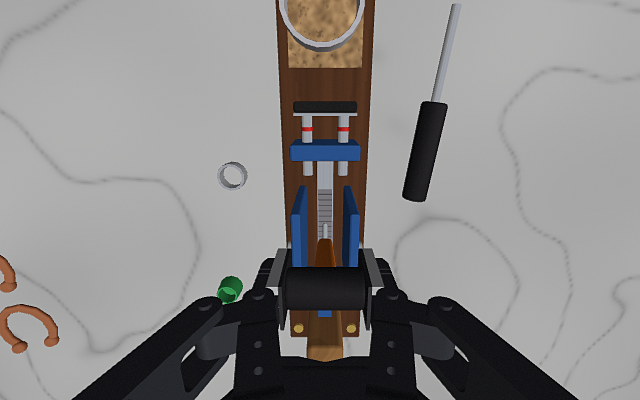

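The grip is pinched squarely between the pads and the trigger is home. Blue plate at v ≈ 150, red rings at v ≈ 129, and the pad is free. First full pull along the arc.

```bash
cat > jaw.py <<'E'
from h import *
import sys
O=np.array([.571,-.186,0]);X=np.array([-.9976,-.0698,0])
def meas(n='wrist',name=None):
    s=snap(n,name);f=s['frame'];h=cv2.cvtColor(f,cv2.COLOR_RGB2HSV);T=np.array(s['T'])
    w=[]
    def cx(uv,z): return float((onz(s,*uv,z)-O)@X*1e3)
    red=cv2.inRange(h,(0,150,100),(5,255,255))|cv2.inRange(h,(174,150,100),(180,255,255))
    n_,l,st,ce=cv2.connectedComponentsWithStats(red)
    R=[(ce[i],st[i,4]) for i in range(1,n_) if st[i,4]>8 and -45<(onz(s,*ce[i],.03)-O)@np.array([.0698,-.9976,0])*1e3<45 and 30<cx(ce[i],.03)<230]
    blue=cv2.inRange(h,(100,120,50),(125,255,255))
    print('red',[(c.round(1).tolist(),int(a),round(cx(c,.035),1)) for c,a in R])
    # along the clamp's midline beside stems: column through y=0 at z=.05
    prof=[]
    for y in(-22,22):
        L=[]
        for x in np.arange(40,190,.5):
            p=O+X*x*1e-3+np.array([.0698,-.9976,0])*y*1e-3+[0,0,.05]
            u,v=proj(s,p).round().astype(int)
            if 0<=u<640 and 0<=v<400: L.append((x,blue[v,u]>0,f[v,u].max()<45))
        for k in(1,2):
            q=[a[0] for a in L if a[k]]
            prof.append((min(q),max(q)) if q else None)
    print('blue-,black-,blue+,black+ (x at z=50)',prof)
    st=read_state();print('F',np.round(st['wrist_force'],1),'ee',np.round(st['ee_pos'],4),'t',st['time'],'grip',round(float(st['gripper_force']),1))
if __name__=='__main__': meas(name=sys.argv[1] if len(sys.argv)>1 else None)
E
python3 jaw.py
python3 -m creep '[[0.3,[-8.2,0,-2.1],0],[0.3,[-8.4,0,-1.3],0],[0.3,[-8.5,0,-0.4],0],[0.3,[-8.5,0,0.4],0],[0.3,[-8.4,0,1.3],0],[0.3,[-6,0,1.5],0],[0.3,[0,0,0],0],[0.3,[0,0,0],0]]'
python3 jaw.py p1
```

```text
red [([306.5, 128.5], 48, 87.4), ([343.0, 128.5], 44, 87.4)]
blue-,black-,blue+,black+ (x at z=50) [(np.float64(40.0), np.float64(81.0)), (np.float64(100.0), np.float64(107.5)), (np.float64(65.5), np.float64(77.5)), None]
F [-1.9  0.2  6.5] ee [ 0.547  -0.1859  0.1281] t 4.55 grip 31.0
time: 5.35
ee_pos: [0.5939, -0.1826, 0.128]
tool_rot: [-0.035, 0.999, 0.0, -0.001]
wrist_force: [-5.1, 0.5, 4.5]
opening: 0.0358
gripper_force: 31.7
red [([305.0, 40.9], 59, 101.2), ([345.0, 41.0], 60, 101.2)]
blue-,black-,blue+,black+ (x at z=50) [(np.float64(76.5), np.float64(90.0)), (np.float64(78.0), np.float64(119.0)), (np.float64(79.0), np.float64(90.0)), (np.float64(78.0), np.float64(91.0))]
F [-3.9  0.2  5.2] ee [ 0.5938 -0.1826  0.128 ] t 5.4 grip 31.7
```

```bash
python3 - <<'E'
from h import *
s=snap('side','s1')
f=cv2.imread('pics/s1.png'); t=snap('top','t1'); g=cv2.imread('pics/t1.png')
a=cv2.resize(f[200:400,250:500],None,fx=2,fy=2,interpolation=cv2.INTER_CUBIC)
b=cv2.resize(g[100:320,370:450],(145,400))
cv2.imwrite('pics/m1.png',np.hstack([a,b]))
E
```

```text
(no output)
```

View pics/m1.png

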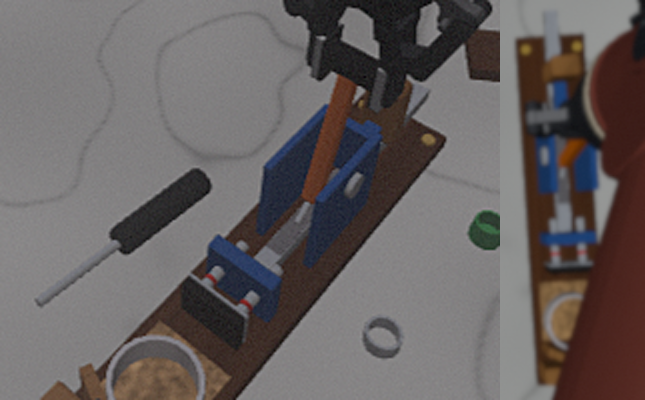

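Side view: trigger pulled, jaw advanced about 14 mm, and the rings are still ahead of the plate (pad free). The side camera sees the pad, the rings and the bangle clearly. Return, then pull again.

```bash
python3 -m creep '[[0.3,[6,0,-1.5],0],[0.3,[8.4,0,-1.3],0],[0.3,[8.5,0,-0.4],0],[0.3,[8.5,0,0.4],0],[0.3,[8.4,0,1.3],0],[0.3,[8.2,0,2.1],0],[0.3,[0,0,0],0],[0.3,[0,0,0],0]]'
cat >> jaw.py <<'E'
E
cat > side.py <<'E'
from jaw import *
Y=np.array([.0698,-.9976,0])
def side(name=None):
    s=snap('side',name);f=s['frame'];h=cv2.cvtColor(f,cv2.COLOR_RGB2HSV)
    red=cv2.inRange(h,(0,110,70),(8,255,255))|cv2.inRange(h,(170,110,70),(180,255,255))
    n,l,st,ce=cv2.connectedComponentsWithStats(red)
    for i in range(1,n):
        if st[i,4]<5: continue
        p=onz(s,*ce[i],.035)-O
        if 40<p@X*1e3<200 and abs(p@Y)<.05: print('red',ce[i].round(1),int(st[i,4]),'x',round(p@X*1e3,1),'y',round(p@Y*1e3,1))
if __name__=='__main__': side(sys.argv[1] if len(sys.argv)>1 else None)
E
python3 jaw.py; python3 side.py
python3 - <<'E'
from h import *
from jaw import O,X
s=snapshot('wrist');f=s['frame']
t=cv2.imread('pics/top0.png')[:,:,::-1]
# bangle from initial top picture
import cv2
g=cv2.cvtColor(t,cv2.COLOR_RGB2HSV);m=cv2.inRange(g,(0,0,90),(180,70,255));m[:255]=0;m[300:]=0;m[:,:393]=0;m[:,429:]=0
p=np.argwhere(m)[:,::-1];print('bangle px',p.min(0),p.max(0))
s0=snapshot('top');c=(p.min(0)+p.max(0))/2;q=onz(s0,*c,.034);print(q,(q-O)@X)
E
```

```text
time: 6.3
ee_pos: [0.549, -0.1857, 0.1284]
tool_rot: [-0.036, 0.999, -0.001, 0.003]
wrist_force: [14.1, -3.1, -7.6]
opening: 0.0355
gripper_force: 32.8
red [([306.6, 107.6], 49, 100.4), ([344.1, 107.6], 45, 100.4)]
blue-,black-,blue+,black+ (x at z=50) [(np.float64(40.0), np.float64(91.5)), (np.float64(113.0), np.float64(119.5)), (np.float64(78.5), np.float64(90.0)), None]
F [14.1 -2.4 -6.6] ee [ 0.549  -0.1857  0.1283] t 6.35 grip 32.8
red [354.8 338.4] 13 x 97.6 y -16.6
red [372.7 351.7] 15 x 97.8 y 12.3
bangle px [394 255] [428 297]
[ 0.40159238 -0.19819778  0.034     ] 0.1698524448567706
```

```bash
python3 -m creep '[[0.3,[-8.2,0,-2.1],0],[0.3,[-8.4,0,-1.3],0],[0.3,[-8.5,0,-0.4],0],[0.3,[-8.5,0,0.4],0],[0.3,[-8.4,0,1.3],0],[0.3,[-6,0,1.5],0],[0.3,[0,0,0],0],[0.3,[0,0,0],0]]'
python3 side.py
python3 -m creep '[[0.3,[6,0,-1.5],0],[0.3,[8.4,0,-1.3],0],[0.3,[8.5,0,-0.4],0],[0.3,[8.5,0,0.4],0],[0.3,[8.4,0,1.3],0],[0.3,[6.2,0,1.6],0],[0.3,[0,0,0],0],[0.3,[0,0,0],0]]'
python3 jaw.py; python3 side.py
```

```text
time: 7.3
ee_pos: [0.5933, -0.1826, 0.1283]
tool_rot: [-0.035, 0.999, 0.0, -0.001]
wrist_force: [-4.1, 0.4, 4.6]
opening: 0.0356
gripper_force: 33.9
red [348.2 346.1] 13 x 112.1 y -16.1
red [366.  359.3] 14 x 111.7 y 12.3
time: 8.15
ee_pos: [0.5517, -0.1855, 0.1289]
tool_rot: [-0.036, 0.999, -0.001, 0.004]
wrist_force: [16.5, -3.4, -9.8]
opening: 0.0355
gripper_force: 32.5
red [([344.6, 83.4], 49, 114.6), ([306.5, 83.5], 48, 114.6)]
blue-,black-,blue+,black+ (x at z=50) [(np.float64(40.0), np.float64(104.0)), (np.float64(92.0), np.float64(133.5)), (np.float64(92.5), np.float64(103.5)), None]
F [ 16.2  -3.5 -10.5] ee [ 0.5516 -0.1855  0.1289] t 8.2 grip 32.5
red [347.9 345.9] 12 x 112.1 y -16.4
red [365.8 359.2] 13 x 111.8 y 12.1
```

```bash
python3 -m creep '[[0.6,[0,0,0],0],[0.6,[0,0,0],0],[0.6,[0,0,0],0],[0.6,[0,0,0],0],[0.6,[0,0,0],0]]'
python3 jaw.py w3; python3 side.py
```

```text
time: 8.75
ee_pos: [0.5484, -0.1857, 0.1278]
tool_rot: [-0.035, 0.999, 0.0, -0.0]
wrist_force: [0.5, -0.2, 0.1]
opening: 0.051
gripper_force: 0.0
red [([305.5, 88.8], 53, 114.8), ([343.6, 88.8], 52, 114.8)]
blue-,black-,blue+,black+ (x at z=50) [(np.float64(40.0), np.float64(104.5)), (np.float64(127.0), np.float64(133.5)), (np.float64(92.5), np.float64(104.5)), None]
F [-0.4  0.4 -0.3] ee [ 0.5484 -0.1856  0.1278] t 8.8 grip 0.0
red [348.2 346.1] 13 x 112.1 y -16.1
red [365.8 359.2] 13 x 111.8 y 12.1
```

View pics/w3.png

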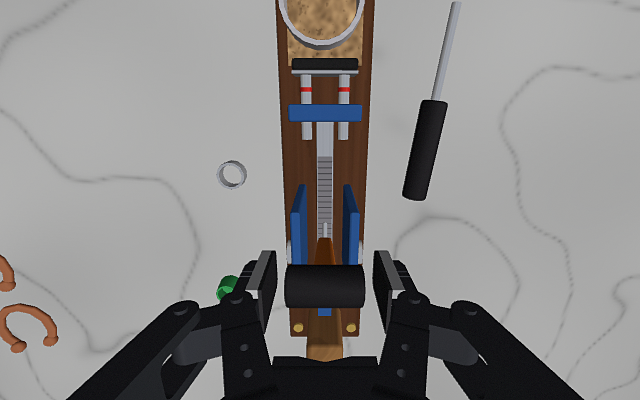

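The trigger is home, the jaw has advanced 27 mm, the pad is free, and the arm stands centred over the grip. I regrasp and make pull 3, which should just seat the bangle.

```bash
python3 -m creep '[[0.3,[0,0,0],0],[0.3,[0,0,0],0],[0.3,[0,0,0],0],[0.3,[0,0,0],0],[0.3,[0,0,0],0]]' 40
python3 -m creep '[[0.3,[-8.2,0,-2.1],0],[0.3,[-8.4,0,-1.3],0],[0.3,[-8.5,0,-0.4],0],[0.3,[-8.5,0,0.4],0],[0.3,[-8.4,0,1.3],0],[0.3,[-5,0,1.2],0],[0.3,[0,0,0],0],[0.3,[0,0,0],0]]'
python3 side.py
python3 -m creep '[[0.3,[5,0,-1.2],0],[0.3,[8.4,0,-1.3],0],[0.3,[8.5,0,-0.4],0],[0.3,[8.5,0,0.4],0],[0.3,[8.4,0,1.3],0],[0.3,[5.5,0,1.4],0],[0.3,[0,0,0],0],[0.3,[0,0,0],0]]'
python3 jaw.py w4; python3 side.py s4
```

```text
time: 9.35
ee_pos: [0.5486, -0.1858, 0.1279]
tool_rot: [-0.035, 0.999, -0.0, 0.0]
wrist_force: [-1.5, 0.1, 3.4]
opening: 0.0356
gripper_force: 40.1
time: 10.15
ee_pos: [0.5943, -0.1825, 0.1281]
tool_rot: [-0.035, 0.999, 0.0, -0.002]
wrist_force: [-4.7, -1.4, 2.9]
opening: 0.0355
gripper_force: 40.2
red [343.2 351.3] 13 x 122.0 y -16.1
red [360.7 364.8] 13 x 122.0 y 11.9
time: 11.0
ee_pos: [0.5512, -0.1856, 0.1291]
tool_rot: [-0.035, 0.999, 0.0, 0.0]
wrist_force: [-0.5, -1.1, 1.3]
opening: 0.035
gripper_force: 41.6
red [([305.5, 69.9], 54, 125.0), ([344.5, 69.9], 53, 125.0)]
blue-,black-,blue+,black+ (x at z=50) [(np.float64(40.0), np.float64(114.5)), (np.float64(136.5), np.float64(143.5)), (np.float64(103.0), np.float64(114.5)), None]
F [-0.1 -1.1  3.6] ee [ 0.5513 -0.1856  0.1291] t 11.05 grip 41.8
red [343.2 351.2] 13 x 121.9 y -16.1
red [360.7 364.9] 15 x 122.1 y 11.9
```

```bash
cat > side2.py <<'E'
from side import *
def run(name=None):
    side(name) if name else side()
    acc=[]
    for k in range(3):
        s=snapshot('side');h=cv2.cvtColor(cv2.GaussianBlur(s['frame'],(3,3),0),cv2.COLOR_RGB2HSV)
        blue=cv2.inRange(h,(100,110,35),(128,255,255));B=[];xs=np.arange(70,160,.25)
        for y in range(-22,23,2):
            uv=np.array([proj(s,O+X*x*1e-3+Y*y*1e-3+[0,0,.05]) for x in xs]).astype(np.float32)
            b=cv2.remap(blue,uv[:,:1],uv[:,1:],cv2.INTER_LINEAR)[:,0]>127
            # last run of blue
            i=np.flatnonzero(b)
            if len(i)==0: continue
            j=i[-1]
            while j>0 and b[j-1]: j-=1
            B.append((xs[j],xs[i[-1]]))
        acc.append(np.median(B,0))
    print('blue back,front',np.mean(acc,0).round(2)); st=read_state();print('F',np.round(st['wrist_force'],1),'ee',np.round(st['ee_pos'],4),'t',round(st['time'],2))
run(sys.argv[1] if len(sys.argv)>1 else None)
E
python3 side2.py
python3 -m creep '[[0.3,[-5.5,0,-1.4],0],[0.3,[-8.4,0,-1.3],0],[0.3,[-8.5,0,-0.4],0],[0.3,[0,0,0],0]]'
python3 side2.py
```

```text
red [343.2 351.3] 13 x 122.0 y -16.1
red [360.4 364.7] 14 x 122.2 y 11.6
blue back,front [102. 113.]
F [-1.7 -0.1  6.2] ee [ 0.5514 -0.1856  0.1291] t 11.3
time: 11.7
ee_pos: [0.5725, -0.1841, 0.1313]
tool_rot: [-0.035, 0.999, 0.0, -0.002]
wrist_force: [-5.7, -1.4, 5.7]
opening: 0.0355
gripper_force: 41.9
red [342.9 351.9] 12 x 122.9 y -15.8
red [360.5 365.1] 13 x 122.5 y 12.0
blue back,front [106. 117.]
F [-4.7 -0.4  5. ] ee [ 0.5721 -0.1841  0.1312] t 11.9
```

The rings have stopped (122 → 122.7) while the plate moved 4 mm, so the bangle is pinned and the spring is compressed about 3.5 mm. I continue in small steps.

```bash
python3 -m creep '[[0.3,[-4.2,0,0.2],0],[0.3,[-4.2,0,0.3],0],[0.3,[0,0,0],0],[0.3,[0,0,0],0]]'
python3 side2.py
python3 -m creep '[[0.3,[-3,0,0.4],0],[0.3,[-3,0,0.5],0],[0.3,[0,0,0],0],[0.3,[0,0,0],0]]'
python3 side2.py s5
```

```text
time: 12.3
ee_pos: [0.58, -0.1836, 0.1308]
tool_rot: [-0.035, 0.999, 0.0, -0.002]
wrist_force: [-9.0, 0.1, 8.2]
opening: 0.0355
gripper_force: 41.9
red [342.7 351.8] 13 x 123.0 y -16.2
red [360.6 365.3] 14 x 122.6 y 12.3
blue back,front [106.75 117.75]
F [-8.5 -0.2  6.9] ee [ 0.58   -0.1836  0.1308] t 12.5
time: 12.9
ee_pos: [0.5861, -0.1831, 0.13]
tool_rot: [-0.035, 0.999, 0.0, -0.002]
wrist_force: [-8.5, 1.0, 6.7]
opening: 0.0353
gripper_force: 41.7
red [342.7 351.8] 13 x 123.0 y -16.2
red [360.6 365.4] 13 x 122.7 y 12.3
blue back,front [108.25 119.25]
F [-7.9  0.2  6.8] ee [ 0.586  -0.1831  0.13  ] t 13.1
```

```bash
python3 -m creep '[[0.3,[-3,0,0.6],0],[0.3,[-3,0,0.6],0],[0.3,[-2,0,0.5],0],[0.3,[0,0,0],0],[0.3,[0,0,0],0]]'
python3 side2.py s6
```

```text
time: 13.6
ee_pos: [0.5941, -0.1826, 0.1283]
tool_rot: [-0.035, 0.999, 0.0, -0.002]
wrist_force: [-7.6, -0.4, 7.1]
opening: 0.0357
gripper_force: 41.3
red [342.9 351.6] 16 x 122.6 y -16.1
red [360.7 365.3] 16 x 122.6 y 12.3
blue back,front [110.5  121.25]
F [-6.6  0.3  6.9] ee [ 0.5941 -0.1826  0.1283] t 13.8
```

The plate has moved 8.25 mm with the rings still, so compression is about 7.6 mm and the stroke is almost used up. I'll return (the brake holds about 5 N) and take a fresh stroke.

```bash
python3 -m creep '[[0.3,[8,0,-1.7],0],[0.3,[8.4,0,-1.1],0],[0.3,[8.5,0,-0.3],0],[0.3,[8.5,0,0.4],0],[0.3,[8.4,0,1.3],0],[0.3,[3.5,0,0.9],0],[0.3,[0,0,0],0],[0.3,[0,0,0],0]]'
python3 side2.py
python3 -m creep '[[0.3,[-3.5,0,-0.9],0],[0.3,[-4.2,0,-0.7],0],[0.3,[-4.2,0,-0.6],0],[0.3,[-4.2,0,-0.3],0],[0.3,[-4.3,0,-0.1],0],[0.3,[0,0,0],0]]'
python3 side2.py
```

```text
time: 14.6
ee_pos: [0.5531, -0.1854, 0.1296]
tool_rot: [-0.036, 0.999, -0.001, 0.003]
wrist_force: [15.0, -3.5, -11.2]
opening: 0.0355
gripper_force: 41.8
red [342.9 351.9] 12 x 122.9 y -15.8
red [360.5 365.1] 13 x 122.5 y 12.0
blue back,front [106.33 117.25]
F [ 14.   -3.8 -11.4] ee [ 0.5531 -0.1854  0.1296] t 14.8
time: 15.4
ee_pos: [0.569, -0.1843, 0.1317]
tool_rot: [-0.035, 0.999, 0.001, -0.002]
wrist_force: [-8.7, -1.1, 5.3]
opening: 0.0351
gripper_force: 43.0
red [342.7 351.8] 13 x 123.0 y -16.2
red [360.6 365.3] 14 x 122.6 y 12.3
blue back,front [107.08 118.  ]
F [-8.5 -1.3  5.1] ee [ 0.5688 -0.1843  0.1317] t 15.6
```

```bash
python3 -m creep '[[0.3,[-4.2,0,0.1],0],[0.3,[-4.2,0,0.2],0],[0.3,[-3,0,0.3],0],[0.3,[0,0,0],0],[0.3,[0,0,0],0]]'
python3 side2.py s7
python3 - <<'E'
import cv2
f=cv2.imread('pics/s7.png');cv2.imwrite('pics/s7c.png',cv2.resize(f[300:400,270:400],None,fx=6,fy=6,interpolation=cv2.INTER_CUBIC))
E
```

```text
time: 16.1
ee_pos: [0.5803, -0.1835, 0.1313]
tool_rot: [-0.035, 0.999, 0.001, -0.002]
wrist_force: [-9.1, -1.2, 5.4]
opening: 0.0354
gripper_force: 41.6
red [342.9 351.6] 16 x 122.6 y -16.1
red [360.8 365.3] 17 x 122.5 y 12.4
blue back,front [110.5 121.5]
F [-7.8 -0.5  6.2] ee [ 0.5803 -0.1835  0.1313] t 16.3
```

View pics/s7c.png

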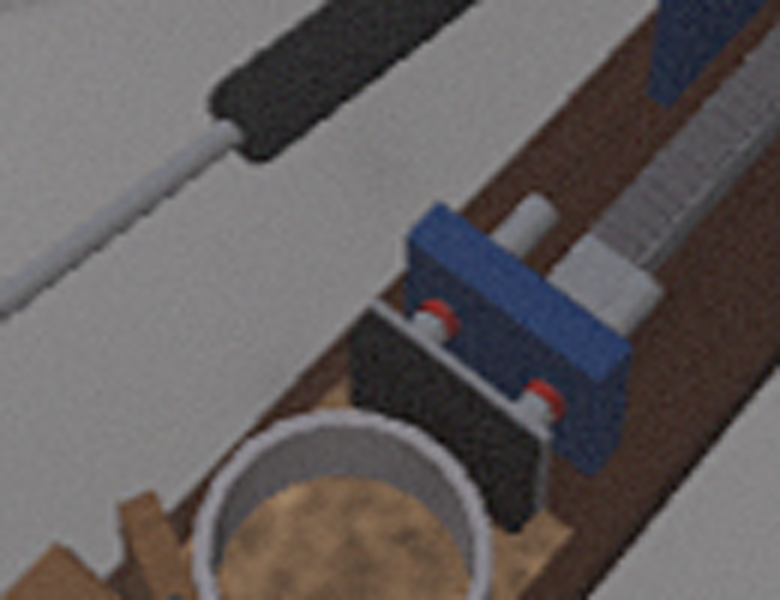

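The crop shows the bangle seated in the notch with the pad against it, and the rings (≈ (436,318) and (543,398)) almost at the plate. Compression is about 8 mm by measurement, so a little more is needed.

```bash
python3 -m creep '[[0.3,[-2.5,0,0.3],0],[0.3,[-2.5,0,0.3],0],[0.3,[0,0,0],0],[0.3,[0,0,0],0],[0.3,[0,0,0],0]]'
python3 side2.py s8
python3 - <<'E'
import cv2
f=cv2.imread('pics/s8.png');cv2.imwrite('pics/s8c.png',cv2.resize(f[315:395,300:400],None,fx=7,fy=7,interpolation=cv2.INTER_CUBIC))
E
```

```text
time: 16.8
ee_pos: [0.5853, -0.1832, 0.1307]
tool_rot: [-0.035, 0.999, 0.001, -0.002]
wrist_force: [-9.2, -1.0, 7.2]
opening: 0.0355
gripper_force: 40.9
red [342.8 351.9] 14 x 123.1 y -15.9
red [360.8 365.8] 12 x 122.9 y 12.8
blue back,front [111.75 122.58]
F [-9.8 -0.7  6. ] ee [ 0.5853 -0.1832  0.1307] t 17.0
```

View pics/s8c.png

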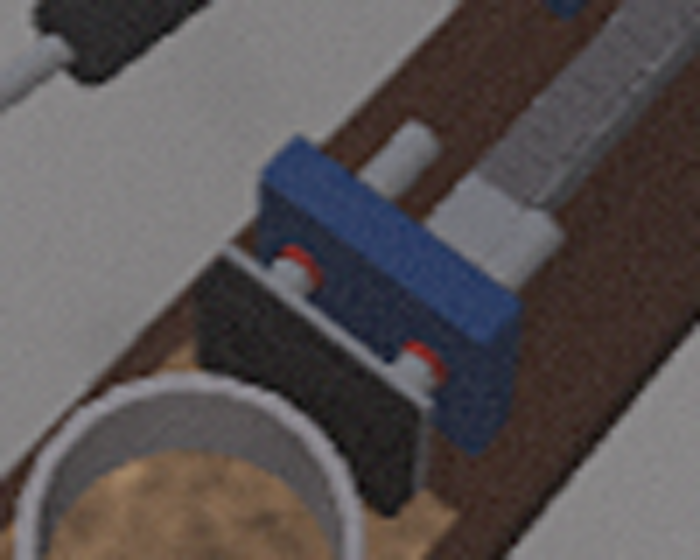

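The rings now meet the blue plate and are just starting to go in (thinner red, area 16 → 13), with the bangle seated in the notch. I check that it holds, then hand in.

```bash
python3 -m creep '[[0.3,[0,0,0],0],[0.3,[0,0,0],0],[0.3,[0,0,0],0],[0.3,[0,0,0],0],[0.3,[0,0,0],0]]'
python3 side2.py
python3 -c "
from bench import hand_in;print(hand_in())"
```

```text
time: 17.5
ee_pos: [0.5853, -0.1832, 0.1307]
tool_rot: [-0.035, 0.999, 0.001, -0.002]
wrist_force: [-9.1, -1.0, 6.6]
opening: 0.0351
gripper_force: 40.8
red [342.7 351.8] 13 x 123.0 y -16.2
red [360.6 365.5] 11 x 122.9 y 12.5
blue back,front [111.75 122.58]
F [-9.6 -1.3  5.8] ee [ 0.5853 -0.1832  0.1307] t 17.7
the job is handed in; nothing more can be done
None
```

I handed the job in at about 18 s with the bangle pinned in the notch, the red rings at the blue plate (spring compressed about 9–10 mm by camera measurement) and the trigger still held pulled; the pose held steady for 0.7 s beforehand, and the hand-in gave no verdict.

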